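Padlock the cash box for the night

TASK

Lock up the cash box for the night: shut its lid, slide the open padlock under the steel lugs at the front of the box with its shackle turned so that the free end stands over the holes, and press the shackle down through both lugs until it clicks and stays down. Then tug the shackle up, so that the padlock lifts off the counter and pulls on the lugs, to be sure it has caught, and let go. Do not knock over or shift the things standing round about.

Things in the scene. Friction and masses are not known exactly. Their poses are not given: they have to be found in the camera images.
- cash_box: Blue steel cash box, fixed, 150 mm deep (its x), 210 mm wide (its y), 88 mm high when shut. Origin: centre of its underside; its front wall is at x = -75 mm and faces -x. In the middle of the front two padlock lugs stick out level, one on the other, to x = -109 mm, 32 mm wide: the lower (on the box) at z = 50 to 52.5 mm, the upper (on the lid) at 52.5 to 55 mm when shut.
- lid (a joint): Hinge of the lid, rad: 0 is shut, it grows as the front of the lid rises. The hinge line is along the box's y at x = +75 mm, z = 52.5 mm. The hinge is stiff: the lid stays where it is left and has to be pushed shut (about 2 N at its front edge).
- lid_front (a point): Point on the outside of the lid's flat top, in the middle of its width, 12 mm behind its front edge, where it can be pushed shut; 88 mm above the counter when shut. A folded wire handle 6.5 mm high lies on the lid, 32 mm and more behind this point.
- lug_hole (a point): Centre of the round upright holes in the lugs (13.5 mm across), at the upper face of the upper lug as it lies when the lid is shut: box x = -95 mm, y = 0, z = 55 mm. Belongs to the box, does not rise with the lid. Below the lugs 50 mm of height are free down to the counter.
- padlock: Loose brass padlock standing on the counter, 0.5 to 0.8 kg; body 60 mm long (its x), 34 mm thick (its y), 46 mm high. Origin: centre of its underside, z up. The shackle's long leg stands in the body at x = -18 mm, y = 0; the hole for its free end (the toe) is in the top at x = +18 mm, y = 0, 11.5 mm across. On the counter its top passes 4 mm below the lugs.
- shackle (a joint): Swivel of the shackle about its upright long leg, rad: 0 when the toe stands over its hole in the body (towards the padlock's +x), positive anticlockwise seen from above. It turns very lightly (0.2 N at the toe), stays where it is left and has no stop or click at 0. Pressed with the toe swung clear of the body it would catch too: avoid that.
- shackle_post (a joint): How far the shackle is pressed into the body, m; 0 is up. A spring lifts it (2 to 5 N). On the way down it must push a hidden pawl aside (about 12 N, 4 to 6 mm before the click), then it yields, and the pawl catches for good: no key. It catches 16 to 20 mm down (it differs from lock to lock and cannot be seen); a hard stop comes 2 mm below that. Let go before, it springs up.
- crown (a point): Middle of the shackle's straight top, on the axis of the bar (8 mm round steel; the U is 36 mm wide between leg centres, with 10 mm corner radii). 85 mm above the padlock's underside when up, 65 to 69 mm when caught. Moves with the shackle.
- toe (a point): Rounded lower end of the shackle's free leg, 8 mm thick. When up it is 59.5 mm above the padlock's underside, 13.5 mm over the top of the body, so that the shut lugs can enter between them; when caught it is 16 to 20 mm lower. Moves with the shackle.
- toothpick_glass: Bystander: small tumbler of toothpicks, 62 mm across, 72 mm high; origin at the centre of its foot.
- grinder: Bystander: pepper grinder, 44 mm across, 124 mm high; origin at the centre of its foot.
- spice_jar: Bystander: spice jar with a dark cap, 41 mm across, 105 mm high; origin at the centre of its foot.

How it is judged:
On the way, in this order (a step that is already met when the one before it is completed fails the run):
1. the lid is shut and the shackle is pressed at least 14.5 mm down, with its toe down through the holes of both lugs and in its own hole (value of joint lid below 0.03 rad and value of joint shackle_post above 0.0145 m and horizontal distance between toe and lug_hole below 0.007 m and z of toe in the frame of lug_hole below -0.006 m and value of joint shackle between -0.12 and 0.12 rad), for 0.1 s.
2. the locked padlock is tugged upward: it comes off the counter and its body bears on the lugs from below with more than 3 N, while the shackle stays at least 14.5 mm down (height (world z) of padlock above 0.002 m and contact force between padlock and cash_box above 3 N and value of joint shackle_post above 0.0145 m), for 0.1 s.
At the end, for the whole second after the job is handed in: The lid is shut (under 0.03 rad), the shackle stays at least 14.5 mm down by itself, its toe is through both lugs (within 7 mm of the hole's axis, over 6 mm below the upper face) and over its own hole within 0.12 rad, and the padlock is at rest (all of step 1 and linear speed of padlock below 0.02 m/s); the robot touches nothing.
It fails at once if a bystander is shifted by more than 30 mm or knocked over (distance of any of toothpick_glass, grinder, spice_jar from where it was at the start of the episode above 0.03 m or angle between any of toothpick_glass, grinder, spice_jar's own z axis and vertical above 0.5 rad).
It also fails if it takes over 67 s, if anything falls off the work surface, if the arm or the gripper's body presses on something with over 40 N, if the wrist force passes 120 N, or if a joint passes its speed limit or range.

ROBOT

A 6-joint arm with a two-finger parallel gripper is mounted at the origin on a cart in front of the work surface, level with it; the furniture and walls round the work are solid. World frame = base frame: x ahead of the robot, y to its left, z up, the work surface at z = 0. Lengths are in m, angles in rad, forces in N, time in s.
With the tool pointing down it reaches from about 0.35 to 0.775 m from the base axis. Payload 7.3 kg.
Tool frame: the origin (TCP) lies at the very end of the fingers, on their centre line; the grasp point (between the pads) lies 19 mm behind it; z points along the fingers, y is the line along which they close (so a half turn about z gives the same grasp; the last joint's range is limited). The gripper opens to 92 mm and grips with 3 to 60 N. Pads are 19 mm wide; open, the fingers measure 130 mm over their backs; the gripper's body (75 mm by 190 mm) begins 47 mm behind the grasp point.
Start: joints at [1.111, 0.342, 1.524, -0, 1.275, -0.146], TCP at [0.162, 0.499, 0.227] pointing down, gripper open.
Joint ranges: [-2.53, 2.53], [-0.77, 2.02], [0.04, 2.7], [-1, 4.14], [0.28, 2.66], [-3.11, 3.11]. Speed limits (rad/s): [2.57, 2.57, 3.14, 3.14, 3.14, 3.14].

INTERFACE

Orientations are given as a unit quaternion [w, x, y, z].
In Python, from plant import r, get_image, camera_model, get_state gives the robot as it stands (r), with the cameras as plain functions and the readings as plain functions.
- The arm moves only by the shell command python3 jog.py 'ROWS' [OPENING] [FORCE]. ROWS is rows parted by semicolons, their numbers by spaces, 1 to 8 of them, each of 4 numbers: dx, dy, dz in m, then a turn about the tool's z in rad; each row is the pose to reach, as a shift and turn from the pose commanded when the command began, along the tool's axes at that moment; what a row does not reach only later rows make up. A row lasts 1/12 s, in which the tool goes at most 0.0417 m and 0.125 rad, less where a joint would pass 70% of its speed; a pose out of reach is approached as far as the arm can. OPENING is the opening from 0.0 (shut) to 1.0 (fully open), set as the command begins (- or left out keeps the last). The fingers move at their own pace and stop on an object; FORCE is the grip in N (left out, the last holds). Time passes only in rows, so rows that do not move let the fingers close. It prints the time, the measured TCP pose, the force, the opening and the grip force at its end.
- get_state(): the state, without advancing time (a new reading comes with each control period).
- get_image(name): name is "scene" or "top"; returns the picture (420x560x3 uint8, red, green, blue); there is no depth.
- camera_model(name): a dict with "fx", "fy", "cx", "cy" (pixels), "k1" (the pictures are not rectified: a ray, as slopes to the right and down, at radius r is drawn at 1 + k1 r^2 times it, then the intrinsics apply), "origin" and "attitude" of the camera in the world. Camera axes: x right, y down, z forward; pixel columns grow to the right and rows downward; lengths in m; the calibration is good to about 2 mm. A picture is of the moment at which its call begins. camera_model takes no time and is no camera call.
- r.close_job(): hands the job in; it is judged then, once.
The state is a dict: "clock": time; "joint_positions": joint angles; "joint_velocities": joint speeds; "joint_efforts": joint torques, N m; "tcp_pos": TCP position; "eef_rot": TCP orientation; "contact_force": force on the tool from outside, world axes, zero at the start; "wrist_torque": the same for the moment, N m; "width": opening from 0.0 (shut) to 1.0 (fully open); "finger_force": force on a finger pad.
Only numpy, scipy, OpenCV 4.12 (cv2) and the standard library are available. Lean on these libraries where they do the work, as an engineer would, in place of code of your own. Each camera call takes 0.05 s, during which the arm holds its last target. There are 200 camera calls.

## Working session

There is one attempt and no reset: what is moved stays moved. The work goes in short steps, Python scripts to look and compute and a shell command to move; the robot and the scene stay as the last step left them, time stands still between calls to the robot, and variables do not carry over. Pictures are saved under pics/ and viewed, at most 13 in all, crops included, and the job is handed in when it is done.

```bash
ls; mkdir -p pics
python3 - <<'E'
from plant import r, get_image, camera_model, get_state
import cv2
for n in("scene","top"):
    cv2.imwrite(f"pics/{n}0.png",get_image(n)[:,:,::-1]); print(camera_model(n))
print(get_state())
E
```

```text
jog.py
pics
plant.py
{'fx': 405.575240771378, 'fy': 405.575240771378, 'cx': 280.76902954070385, 'cy': 201.9296332602468, 'k1': 0.04095226860068532, 'origin': array([-0.11899175, -0.83559057,  0.73282229]), 'attitude': array([-0.4427335 ,  0.82361445, -0.30872264,  0.17417407])}
{'fx': 452.4276528286894, 'fy': 452.4276528286894, 'cx': 277.110426512276, 'cy': 209.30555533654677, 'k1': -0.004617932918540516, 'origin': array([ 0.34948411, -0.08181739,  1.34470964]), 'attitude': array([ 0.05854595, -0.7048239 ,  0.70549057, -0.04559277])}
{'clock': 0.1, 'joint_positions': array([ 1.11103153e+00,  3.42646916e-01,  1.52485375e+00,  1.21553687e-05,
        1.27541466e+00, -1.45996338e-01]), 'joint_velocities': array([-0.00161915, -0.00033364, -0.00358153,  0.001025  , -0.00074673,
        0.00088651]), 'joint_efforts': array([ 1.63610363e-03, -4.32002449e+01, -2.44695801e+01,  7.18795834e-02,
        5.25895553e-02, -1.20371587e-05]), 'tcp_pos': array([0.16186161, 0.49907248, 0.22614129]), 'eef_rot': array([-2.02805136e-04,  1.56243179e-01,  9.87718397e-01, -6.29496260e-04]), 'contact_force': array([-0.561448  , -0.30786986, -0.05678816]), 'wrist_torque': array([0.04557776, 0.00780803, 0.00375625]), 'finger_force': 0.0, 'width': 1.0009888171498365}
```

View pics/scene0.png

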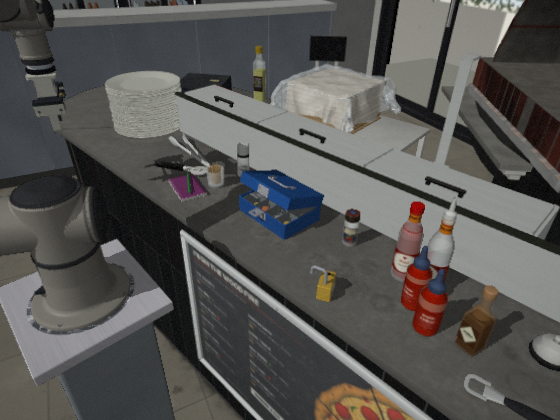

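View pics/top0.png

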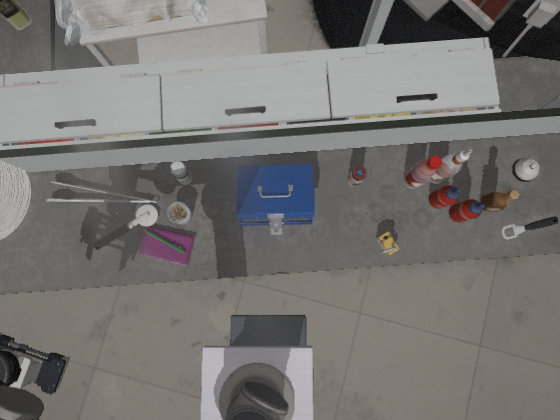

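The scene view shows the box with its lid ajar at (280,205) and the open padlock at (325,285), its shackle swung off to the left. In the top view the box is at (275,195), the lugs at (277,225) and the padlock at (388,242). I'll zoom in on both next.

```bash
cat > h.py <<'E'
import numpy as np, cv2
from scipy.spatial.transform import Rotation as R
from plant import r, get_image, camera_model, get_state
def cam(n):
    m=camera_model(n); q=m["attitude"]; return m,R.from_quat([q[1],q[2],q[3],q[0]]).as_matrix()
def ray(n,u,v):
    m,A=cam(n); d=np.array([(u-m["cx"])/m["fx"],(v-m["cy"])/m["fy"]]); s=d.copy()
    for _ in range(20): s=d/(1+m["k1"]*(s@s))
    return m["origin"],A@np.array([s[0],s[1],1.])
def onz(n,u,v,z):
    o,d=ray(n,u,v); return o+d*(z-o[2])/d[2]
def proj(n,p):
    m,A=cam(n); c=A.T@(np.array(p)-m["origin"]); s=c[:2]/c[2]; s=s*(1+m["k1"]*(s@s))
    return s*m["fx"]+[m["cx"],m["cy"]]
def tri(a,b):  # scene px, top px
    (o1,d1),(o2,d2)=ray("scene",*a),ray("top",*b)
    t,*_=np.linalg.lstsq(np.stack([d1,-d2],1),o2-o1,rcond=None)
    p,q=o1+d1*t[0],o2+d2*t[1]; return (p+q)/2,np.linalg.norm(p-q)
def crop(n,img,u,v,w,h,k):
    return cv2.resize(img[v:v+h,u:u+w,::-1],None,fx=k,fy=k,interpolation=cv2.INTER_CUBIC)
def tool(p=None):
    s=get_state(); q=s["eef_rot"]; A=R.from_quat([q[1],q[2],q[3],q[0]]).as_matrix()
    return s["tcp_pos"],A
E
python3 - <<'E'
from h import *
a=cv2.imread("pics/scene0.png")[:,:,::-1]; b=cv2.imread("pics/top0.png")[:,:,::-1]
A=np.vstack([np.hstack([crop("s",a,230,160,100,80,4),crop("s",a,295,255,50,50,6.4)]),
 np.hstack([crop("t",b,230,160,100,80,3.2) ,np.zeros((256,80,3),np.uint8),crop("t",b,366,220,40,32,8)])[:, :720]])
cv2.imwrite("pics/z.png",A); print(A.shape)
for n,i in(("scene",a),("top",b)):
    h=cv2.cvtColor(i,cv2.COLOR_RGB2HSV)
    m=cv2.inRange(h,(18,110,60),(32,255,255)); 
    for c in cv2.findContours(m,0,2)[0]:
        if cv2.contourArea(c)>40: print(n,cv2.contourArea(c),cv2.minAreaRect(c))
    m=cv2.inRange(h,(108,130,30),(125,255,255)); 
    for c in cv2.findContours(m,0,2)[0]:
        if cv2.contourArea(c)>300: print(n,"blue",cv2.contourArea(c),cv2.approxPolyDP(c,3,True).reshape(-1,2).tolist())
E
```

```text
(576, 720, 3)
scene 371.5 ((361.0, 406.5), (25.0, 40.0), 90.0)
scene 330.5 ((325.0523681640625, 285.3592224121094), (15.889738082885742, 30.165008544921875), 12.26477336883545)
scene blue 3671.5 [[243, 171], [240, 181], [252, 189], [242, 197], [239, 195], [239, 207], [275, 233], [277, 229], [282, 238], [316, 221], [320, 204], [317, 203], [323, 195], [315, 196], [315, 191], [297, 185], [295, 180], [292, 183], [285, 175], [281, 178], [277, 174], [282, 173], [276, 170], [276, 176], [273, 170], [268, 174]]
top 162.5 ((387.7078857421875, 242.9326171875), (20.775959014892578, 12.931974411010742), 57.9946174621582)
top blue 2564.5 [[262, 166], [257, 179], [263, 184], [264, 194], [286, 194], [288, 183], [293, 184], [293, 190], [286, 198], [261, 198], [255, 184], [250, 199], [253, 202], [249, 202], [253, 205], [254, 201], [259, 207], [253, 216], [248, 212], [247, 217], [283, 212], [285, 217], [311, 217], [308, 222], [285, 223], [311, 222], [311, 166]]
```

View pics/z.png

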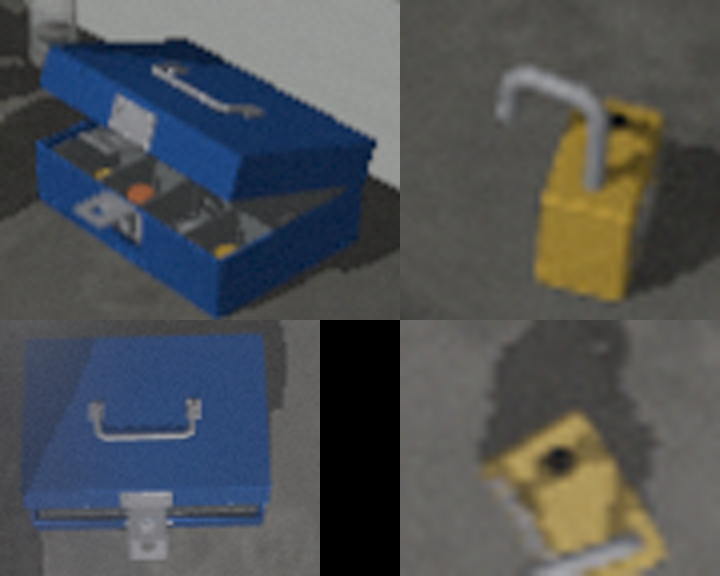

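Run:
```python
from h import *
np.set_printoptions(precision=4,suppress=True)
S=lambda x,y:(295+(x-400+.5)/6.4-.5,255+(y+.5)/6.4-.5)
T=lambda x,y:(366+(x-400+.5)/8-.5,220+(y-320+.5)/8-.5)
B=lambda x,y:(230+(x+.5)/4-.5,160+(y+.5)/4-.5)
C=lambda x,y:(230+(x+.5)/3.2-.5,160+(y-320+.5)/3.2-.5)
print("hole",tri(S(619,119),T(560,460)),onz("scene",*S(619,119),.046),onz("top",*T(560,460),.046))
print("leg scene",onz("scene",*S(595,187),.046))
print("crown ends",[onz("top",*T(*p),.085) for p in((528,568),(637,544))],[onz("scene",*S(*p),.085) for p in((523,73),(590,95))])
print("corners top z.046",[onz("top",*T(*p),.046) for p in((585,411),(483,468),(665,556))])
print("corners scene z.046",[onz("scene",*S(*p),.046) for p in((541,192),(632,211),(661,112))])
print("lower lug hole z.0525",[onz("top",*C(*p),.0525) for p in((150,523),(150,545))],onz("scene",*B(98,209),.0525))
print("lug end corners top", [onz("top",*C(*p),.0525) for p in((131,558),(167,558))])
print("box bottom corner front right", onz("scene",*B(218,317),0),"left bottom",onz("scene",*B(40,193),0), "right rear bottom",onz("scene",*B(357,243),0))
print("box rim z.0525", [onz("scene",*B(*p),.0525) for p in((38,144),(220,259))],[onz("top",*C(*p),.0525) for p in((34,524),(264,524))])
print("lid front top corners tri",tri(B(46,45),C(22,497)),tri(B(240,155),C(270,488)))
print("lid rear right", tri(B(375,142),C(265,336)))
```

```text
hole (array([ 0.4618, -0.3691,  0.0464]), np.float64(0.0015522064764033716)) [ 0.4629 -0.3692  0.046 ] [ 0.4613 -0.3687  0.046 ]
leg scene [ 0.4295 -0.3881  0.046 ]
crown ends [array([ 0.4205, -0.3477,  0.085 ]), array([ 0.4287, -0.3856,  0.085 ])] [array([ 0.421 , -0.3561,  0.085 ]), array([ 0.4311, -0.3802,  0.085 ])]
corners top z.046 [array([ 0.4789, -0.3782,  0.046 ]), array([ 0.4584, -0.3411,  0.046 ]), array([ 0.4269, -0.4048,  0.046 ])]
corners scene z.046 [array([ 0.4124, -0.3769,  0.046 ]), array([ 0.4308, -0.4053,  0.046 ]), array([ 0.478, -0.377,  0.046])]
lower lug hole z.0525 [array([ 0.5013, -0.0564,  0.0525]), array([ 0.4815, -0.0564,  0.0525])] [ 0.482  -0.052   0.0525]
lug end corners top [array([ 0.4698, -0.0394,  0.0525]), array([ 0.4698, -0.0716,  0.0525])]
box bottom corner front right [ 0.509  -0.1558  0.    ] left bottom [0.507  0.0565 0.    ] right rear bottom [ 0.652  -0.1574  0.    ]
box rim z.0525 [array([0.5019, 0.0486, 0.0525]), array([ 0.5089, -0.1566,  0.0525])] [array([0.5006, 0.048 , 0.0525]), array([ 0.5002, -0.1587,  0.0525])]
lid front top corners tri (array([0.5142, 0.0498, 0.1358]), np.float64(0.000928651215228258)) (array([ 0.5216, -0.1595,  0.1359]), np.float64(0.0014105541176862649))
lid rear right (array([ 0.6634, -0.1586,  0.0884]), np.float64(0.002194388221597296))
```

```bash
cat >> h.py <<'E'
def go(p,yaw=None):
    """shift in tool axes to world p; turn for tool y along world yaw (mod pi)"""
    t,A=tool(); d=A.T@(np.array(p)-t); y=np.arctan2(A[1,1],A[0,1])
    dy=0 if yaw is None else (yaw-y+np.pi/2)%np.pi-np.pi/2
    print("shift",np.round(d,4),"turn",round(-dy,3),"| tcp",np.round(t,4),"yaw",round(y,3),"tilt",np.round(A[:2,2],4))
E
python3 -c "
from h import *
go([.533,-.054,.18],1.571)"
```

```text
shift [-0.5237 -0.4115  0.0466] turn -0.314 | tcp [0.1619 0.4991 0.2261] yaw 1.257 tilt [-0.0006 -0.0012]
```

```bash
python3 jog.py '-0.262 -0.206 0 -0.314;-0.262 -0.206 0 -0.314;-0.262 -0.206 0 -0.314;-0.262 -0.206 0 -0.314;-0.262 -0.206 0 -0.314;-0.262 -0.206 0 -0.314;-0.262 -0.206 0 -0.314;-0.262 -0.206 0 -0.314' 0; python3 -c "
from h import *
go([.533,-.054,.18],1.571)"
```

```text
clock: 0.77
tcp_pos: [0.3441, 0.2266, 0.2267]
eef_rot: [-0.0, -0.0, 1.0, 0.0]
contact_force: [1.3, 1.5, 0.6]
width: 0.467
finger_force: 0.0
shift [-0.1887 -0.2807  0.0466] turn 0.0 | tcp [0.3441 0.2266 0.2267] yaw 1.571 tilt [-0.0001  0.0001]
```

```bash
python3 jog.py '-0.189 -0.281 0 0;-0.189 -0.281 0 0;-0.189 -0.281 0 0;-0.189 -0.281 0 0;-0.189 -0.281 0 0;-0.189 -0.281 0 0;-0.189 -0.281 0 0;-0.189 -0.281 0 0'; python3 jog.py '-0.189 -0.281 0 0;-0.189 -0.281 0 0;-0.189 -0.281 0 0' ;python3 -c "
from h import *
go([.533,-.054,.15],1.571)"
```

```text
clock: 1.43
tcp_pos: [0.5304, -0.0501, 0.2264]
eef_rot: [-0.0, 0.0, 1.0, 0.0]
contact_force: [1.1, -0.0, 0.7]
width: 0.003
finger_force: 0.0
clock: 1.68
tcp_pos: [0.6001, -0.1537, 0.2262]
eef_rot: [-0.0, 0.0, 1.0, 0.0]
contact_force: [1.3, -0.1, -0.0]
width: 0.006
finger_force: 0.0
shift [0.0671 0.0997 0.0763] turn -0.0 | tcp [ 0.6001 -0.1537  0.2262] yaw 1.571 tilt [-0.0008  0.0005]
```

```bash
python3 jog.py '0.067 0.1 0 0;0.067 0.1 0 0;0.067 0.1 0 0;0.067 0.1 0.04 0;0.067 0.1 0.08 0;0.072 0.1 0.1 0;0.08 0.1 0.12 0;0.085 0.1 0.135 0' ;python3 -c "
from h import *
go([.515,-.054,.088],1.571)"
```

```text
clock: 2.35
tcp_pos: [0.5134, -0.0513, 0.0899]
eef_rot: [-0.001, -0.0, 1.0, 0.0]
contact_force: [1.7, 1.5, 2.7]
width: 0.003
finger_force: 1.2
shift [-0.0016 -0.0027  0.0019] turn 0.0 | tcp [ 0.5134 -0.0513  0.0899] yaw 1.571 tilt [-0.0019  0.0009]
```

```bash
python3 jog.py '0 0 0.003 0;0 0 0.005 0;0 0 0.005 0;0 0 0.005 0'; python3 jog.py '0 0 -0.06 0;0 0 -0.12 0;0.05 -0.1 -0.12 0;0.05 -0.2 -0.12 0;0.05 -0.2 -0.12 0;0.05 -0.2 -0.12 0;0.05 -0.2 -0.12 0' 1; python3 -c "
from h import *
b=get_image('top');a=get_image('scene')
cv2.imwrite('pics/top1.png',b[:,:,::-1]);cv2.imwrite('pics/scene1.png',a[:,:,::-1])
A=np.hstack([crop('s',a,235,165,90,75,4),crop('t',b,230,160,90,75,4)])
cv2.imwrite('pics/z1.png',A)
go([.4455,-.378,.2],.49+1.571)"
```

```text
clock: 2.68
tcp_pos: [0.5128, -0.0513, 0.0881]
eef_rot: [-0.002, -0.0, 1.0, 0.0]
contact_force: [-10.6, 1.2, 20.3]
width: 0.008
finger_force: 9.8
clock: 3.27
tcp_pos: [0.4644, -0.2507, 0.2067]
eef_rot: [0.0, -0.0, 1.0, 0.0]
contact_force: [1.1, -0.5, 0.2]
width: 0.463
finger_force: 0.0
shift [ 0.018  -0.1232  0.0073] turn -0.496 | tcp [ 0.4642 -0.2549  0.207 ] yaw 1.565 tilt [ 0.0012 -0.003 ]
```

View pics/z1.png

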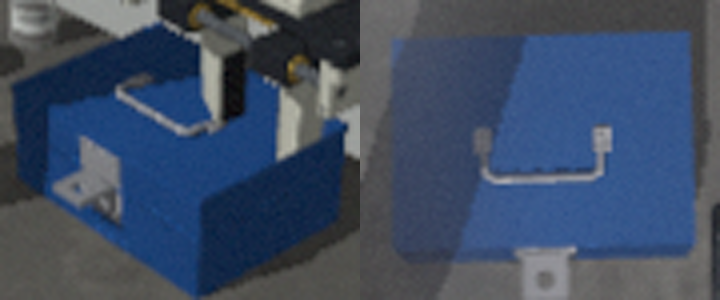

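The lid is shut: no gap shows in either view, and the lugs lie together. The lug hole is at about (545,279) in the top crop and (75,190) in the scene crop.

Run:
```python
from h import *
np.set_printoptions(precision=4,suppress=True)
b=cv2.imread("pics/top1.png");a=cv2.imread("pics/scene1.png")
g=cv2.cvtColor(b,6).astype(float); print(g[224:236,268:284].astype(int))
w=np.clip(118-g[227:232,273:279],0,None)
g2=cv2.cvtColor(a,6).astype(int); print(g2[208:217,246:262])
S=lambda x,y:(235+(x+.5)/4-.5,165+(y+.5)/4-.5)
C=lambda x,y:(230+(x-360+.5)/4-.5,160+(y+.5)/4-.5)
print("hole tri",tri(S(75,190),C(545,279)),onz("top",*C(545,279),.055),onz("scene",*S(75,190),.055))
# lid blue mask edges, top view
h=cv2.cvtColor(b,cv2.COLOR_BGR2HSV); m=cv2.inRange(h,(105,120,30),(125,255,255))
m[:, :225]=0;m[:,325:]=0
m=cv2.morphologyEx(m,cv2.MORPH_CLOSE,np.ones((9,9)))
c=max(cv2.findContours(m,0,2)[0],key=cv2.contourArea)
q=cv2.approxPolyDP(c,4,True).reshape(-1,2); print(q.tolist())
for e in q: print(e,onz("top",*e,.088))
# left and right side lines
for lo,hi,f in((0,1,np.argmin),(0,1,np.argmax)):
    P=[]
    for v in range(172,218):
        cols=np.nonzero(m[v])[0]; u=cols[0]-.5 if f is np.argmin else cols[-1]+.5; P.append(onz("top",u,v,.088)[:2])
    P=np.array(P); k=np.polyfit(P[:,0],P[:,1],1); print("side slope dy/dx",k[0],"y at .51",np.polyval(k,.51))
P=[]
for u in range(236,308):
    rows=np.nonzero(m[:,u])[0]; P.append(onz("top",u,rows[0]-.5,.088)[:2])
P=np.array(P);k=np.polyfit(P[:,1],P[:,0],1);print("rear dx/dy",k[0],"x at -.054",np.polyval(k,-.054))
```

```text
[[ 81 102 122 139 145 146 146 147 147 146 148 145 146 131  92  77]
 [ 82  88 112 135 146 145 145 146 146 147 146 146 146 132 103  95]
 [101 104 113 137 144 143 147 146 145 145 147 148 148 134 108 101]
 [103 104 118 137 144 145 141 137 132 136 143 148 147 140 118 101]
 [102 109 119 137 142 144 122 100 106 112 132 145 146 138 118 102]
 [103 104 119 137 142 135 119 106 106 106 125 144 148 138 115 101]
 [102 104 119 136 142 140 120 105 107 109 123 143 145 136 116 101]
 [102 103 117 137 141 141 126 108 112 117 133 147 145 138 116 101]
 [ 98 101 112 137 144 143 141 132 127 137 146 146 146 137 117 104]
 [ 98 101 117 136 142 145 144 145 145 145 146 145 145 138 115 107]
 [101 100 111 129 136 138 135 133 135 137 135 134 132 126 109 107]
 [ 99 102 104 102 103  99 100 102 105 109 107 107 107 103 106 111]]
[[ 47  59  59  61  60  62  76  96 109 117 122 122 124 121 124 126]
 [ 43  53  59  59  74  95 107 118 122 122 124 125 122 123 114 121]
 [ 49  57  74  96 104 115 120 111 109 122 118 127 123 124 115 109]
 [ 55  60  97 115 120 120 109  88  83 128 127 123 120 123 124 115]
 [ 54  58  96 117 123 121 1
[... 243 characters left out ...]
 82  82  77  69  64  62  64  80  99  82  70  72  64  70  90 116]]
hole tri (array([ 0.4812, -0.0532,  0.0529]), np.float64(0.004662792455666265)) [ 0.4829 -0.0546  0.055 ] [ 0.4773 -0.0545  0.055 ]
[[311, 168], [264, 170], [254, 199], [255, 223], [310, 223]]
[311 168] [ 0.6546 -0.155   0.088 ]
[264 170] [ 0.6493 -0.0213  0.088 ]
[254 199] [0.5657 0.0065 0.088 ]
[255 223] [0.4975 0.0032 0.088 ]
[310 223] [ 0.4972 -0.1506  0.088 ]
side slope dy/dx -0.1335471393211578 y at .51 0.0070479661227865475
side slope dy/dx 0.004001020175928626 y at .51 -0.1590715366857582Traceback (most recent call last):
  File "<stdin>", line 25, in <module>
IndexError: index 0 is out of bounds for axis 0 with size 0
```

Run:
```python
from h import *
np.set_printoptions(precision=4,suppress=True)
S=lambda x,y:(235+(x+.5)/4-.5,165+(y+.5)/4-.5)
C=lambda x,y:(230+(x-360+.5)/4-.5,160+(y+.5)/4-.5)
print("rear",[onz("top",*C(*p),.088) for p in((392,38),(690,31))])
print("front",[onz("top",*C(*p),.088) for p in((395,248),(693,247))])
print("scene front top",[onz("scene",*S(*p),.088) for p in((49,107),(200,205))])
print("hole",onz("scene",253.5,211.5,.055),onz("top",275.8,229.5,.055),tri((253.5,211.5),(275.8,229.5)))
print("lug end",onz("top",276,234.8,.055), "lug sides",onz("top",269.9,230,.055),onz("top",282.1,230,.055))
```

```text
rear [array([0.6522, 0.0539, 0.088 ]), array([ 0.6564, -0.1582,  0.088 ])]
front [array([0.5015, 0.0498, 0.088 ]), array([ 0.5018, -0.1586,  0.088 ])]
scene front top [array([0.5017, 0.0067, 0.088 ]), array([ 0.5026, -0.1626,  0.088 ])]
hole [ 0.4796 -0.0522  0.055 ] [ 0.4826 -0.0544  0.055 ] (array([ 0.481 , -0.0533,  0.0552]), np.float64(0.003667397127374176))
lug end [ 0.4674 -0.0549  0.055 ] lug sides [ 0.4812 -0.0375  0.055 ] [ 0.4811 -0.0724  0.055 ]
```

```bash
python3 -c "
from h import *
go([.4385,-.381,.12],.49+1.571)"; python3 jog.py '0.026 -0.126 0 -0.496;0.026 -0.126 0 -0.496;0.026 -0.126 0 -0.496;0.026 -0.126 0.03 -0.496;0.026 -0.126 0.06 -0.496;0.026 -0.126 0.07 -0.496;0.026 -0.126 0.07 -0.496'; python3 -c "
from h import *
go([.4385,-.381,.066],.49+1.571);print(get_state()['width'])"
```

```text
shift [ 0.0251 -0.126   0.0873] turn -0.496 | tcp [ 0.4642 -0.2549  0.207 ] yaw 1.565 tilt [ 0.0012 -0.003 ]
clock: 3.95
tcp_pos: [0.4379, -0.3732, 0.1332]
eef_rot: [-0.002, -0.245, 0.97, 0.003]
contact_force: [0.2, 0.0, 0.3]
width: 0.999
finger_force: 0.0
shift [ 0.0031 -0.0076  0.0671] turn 0.005 | tcp [ 0.4379 -0.3732  0.1332] yaw 2.066 tilt [-0.0047  0.0057]
0.9988546361580157
```

```bash
python3 jog.py '0 0 0 0;0 0 0 0'; python3 -c "
from h import *
go([.4385,-.381,.066],.49+1.571)"
```

```text
clock: 4.12
tcp_pos: [0.4403, -0.3752, 0.138]
eef_rot: [0.001, -0.246, 0.969, -0.001]
contact_force: [0.3, 0.2, 1.2]
width: 1.006
finger_force: 0.0
shift [ 0.0044 -0.0041  0.072 ] turn 0.007 | tcp [ 0.4403 -0.3752  0.138 ] yaw 2.068 tilt [ 0.0018 -0.0018]
```

```bash
python3 jog.py '0.0045 -0.004 0.02 0;0.0045 -0.004 0.04 0;0.0045 -0.004 0.06 0;0.0045 -0.004 0.07 0;0.0045 -0.004 0.07 0;0.0045 -0.004 0.07 0' && python3 jog.py '0 0 0 0;0 0 0 0;0 0 0 0;0 0 0 0;0 0 0 0;0 0 0 0;0 0 0 0;0 0 0 0' 0 3; python3 jog.py '0 0 0 0;0 0 0 0;0 0 0 0;0 0 0 0;0 0 0 0;0 0 0 0;0 0 0 0;0 0 0 0';  python3 -c "
from h import *
go([.4385,-.381,.066],.49+1.571)
b=get_image('top');a=get_image('scene')
A=np.hstack([crop('s',a,285,235,65,75,6),crop('t',b,355,205,65,75,6)])
cv2.imwrite('pics/z2.png',A)"
```

```text
clock: 4.62
tcp_pos: [0.4378, -0.381, 0.0674]
eef_rot: [0.0, -0.246, 0.969, -0.001]
contact_force: [0.1, -0.2, 0.7]
width: 1.005
finger_force: 0.0
clock: 5.28
tcp_pos: [0.4371, -0.3805, 0.0665]
eef_rot: [0.0, -0.246, 0.969, 0.0]
contact_force: [-0.5, 3.6, 3.8]
width: 0.472
finger_force: 4.2
clock: 5.95
tcp_pos: [0.4371, -0.3808, 0.0663]
eef_rot: [0.0, -0.246, 0.969, 0.0]
contact_force: [-1.0, 3.9, 5.4]
width: 0.473
finger_force: 3.5
shift [-0.0011 -0.0008  0.0003] turn 0.006 | tcp [ 0.4371 -0.3808  0.0663] yaw 2.067 tilt [0.     0.0002]
```

View pics/z2.png

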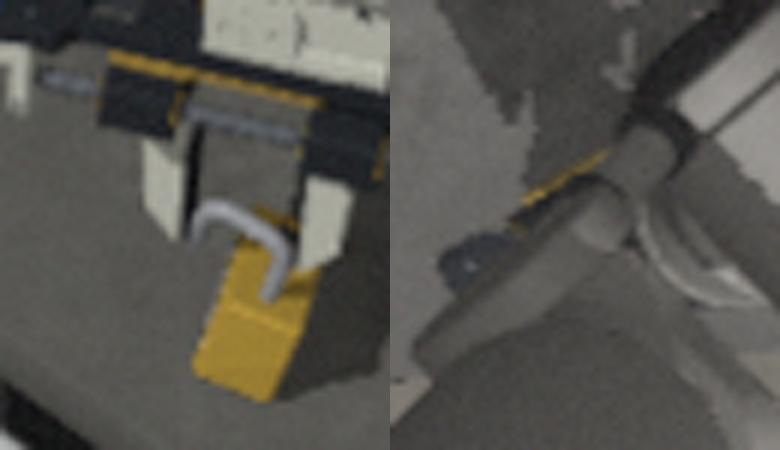

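The gripper has jammed the shackle end to end. The left finger is on the toe and the right one on the long leg, about 43 mm apart, and the shackle is still swung out. I'll open, back off, measure again, then hold the crown bar and swing it round its leg.

```bash
python3 jog.py '0 0 0 0;0 0 0 0;0 0 -0.01 0;0 0 -0.05 0;0 0 -0.09 0;0 0 -0.09 0' 1 >/dev/null;  python3 -c "
from h import *
go([.42,-.21,.16],3.36)"
```

```text
shift [-0.0655  0.1633  0.0026] turn -1.293 | tcp [ 0.4402 -0.3847  0.1649] yaw 2.067 tilt [ 0.01  -0.012]
```

```bash
python3 jog.py '-0.065 0.163 0 -1.293;-0.065 0.163 0 -1.293;-0.065 0.163 0 -1.293;-0.065 0.163 0 -1.293;-0.065 0.163 0 -1.293;-0.065 0.163 0 -1.293;-0.065 0.163 0 -1.293;-0.065 0.163 0 -1.293';  python3 -c "
from h import *
b=get_image('top');a=get_image('scene')
cv2.imwrite('pics/s3.png',a[:,:,::-1]);cv2.imwrite('pics/t3.png',b[:,:,::-1])
A=np.hstack([crop('s',a,295,250,50,50,8),crop('t',b,363,215,50,50,8)])
cv2.imwrite('pics/z3.png',A);print(get_state()['joint_positions'])"
```

```text
clock: 7.22
tcp_pos: [0.4292, -0.1672, 0.1417]
eef_rot: [-0.08, -0.594, 0.798, -0.067]
contact_force: [0.0, 0.9, -0.9]
width: 0.997
finger_force: 0.0
[-0.39680932  0.3227626   1.84138423 -0.24919904  0.96167644 -3.10450483]
```

View pics/z3.png

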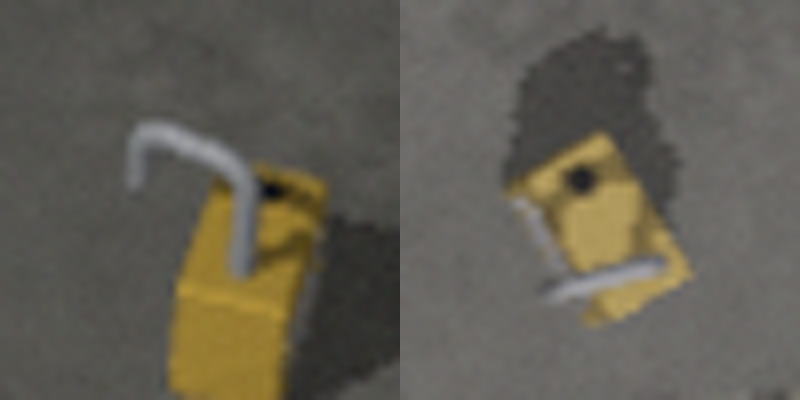

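The padlock has hardly moved: hole at top crop (581,179), crown bar from (545,297) to (660,267). Joint 6 is at its limit, so I'll turn the other way.

Run:
```python
from h import *
np.set_printoptions(precision=4,suppress=True)
S=lambda x,y:(295+(x+.5)/8-.5,250+(y+.5)/8-.5)
T=lambda x,y:(363+(x-400+.5)/8-.5,215+(y+.5)/8-.5)
print("hole",tri(S(272,188),T(581,179)),onz("top",*T(581,179),.046))
c=[onz("top",*T(*p),.089) for p in((545,297),(662,267))];d=c[0]-c[1];print("crown",c,np.arctan2(d[1],d[0]),np.linalg.norm(d))
print("crown tri ends",tri(S(137,131),T(545,297)),tri(S(250,172),T(662,267)))
print("top corners",[onz("top",*T(*p),.046) for p in((603,132),(505,188),(692,275))])
print("leg",onz("scene",*S(240,270),.046))
go([.42,-.2,.16],2.067)
```

```text
hole (array([ 0.4622, -0.3681,  0.0459]), np.float64(0.0014368654840788944)) [ 0.4616 -0.3676  0.046 ]
crown [array([ 0.4172, -0.3444,  0.089 ]), array([ 0.4275, -0.3849,  0.089 ])] 1.8191973241933084 0.04183310010777885
crown tri ends (array([ 0.4194, -0.3478,  0.0799]), np.float64(0.004589109058936259)) (array([ 0.4284, -0.3864,  0.0857]), np.float64(0.001848512810298462))
top corners [array([ 0.4785, -0.3761,  0.046 ]), array([ 0.4584, -0.3404,  0.046 ]), array([ 0.4273, -0.4059,  0.046 ])]
leg [ 0.4298 -0.3862  0.046 ]
shift [ 0.0378 -0.0024 -0.0117] turn 0.783 | tcp [ 0.4278 -0.1662  0.1408] yaw 2.85 tilt [-0.0506 -0.1981]
```

```bash
python3 jog.py '0 0 -0.02 0.9;0 0 -0.02 0.9;0 0 -0.02 0.9;0 0 -0.02 0.9;0 0 -0.02 0.9;0 0 -0.02 0.9;0 0 -0.02 0.9;0 0 -0.02 0.9';  python3 -c "
from h import *
go([.4242,-.3665,.13],.24);print(get_state()['joint_positions'])"
```

```text
clock: 7.98
tcp_pos: [0.4294, -0.1645, 0.1611]
eef_rot: [-0.042, -0.18, 0.978, -0.093]
contact_force: [0.8, -0.8, 0.1]
width: 0.998
finger_force: 0.0
shift [ 0.0709 -0.1783  0.0705] turn -1.436 | tcp [ 0.4294 -0.1645  0.1611] yaw 1.945 tilt [-0.0495 -0.1968]
[-0.39311681  0.2967604   1.81177181 -0.23847208  1.01573961 -2.20433728]
```

Turning past joint 6's limit left the tool tilted 0.2 rad sideways, by rolling joint 4. Overturning at the opposite limit should undo it by symmetry, so I'll do that in free space.

```bash
J="0 0 0 1;0 0 0 1;0 0 0 1;0 0 0 1;0 0 0 1;0 0 0 1;0 0 0 1;0 0 0 1"; echo; python3 jog.py '0 0 -0.03 1;0 0 -0.03 1;0 0 -0.03 1;0 0 -0.03 1;0 0 -0.03 1;0 0 -0.03 1;0 0 -0.03 1;0 0 -0.03 1' >/dev/null
python3 jog.py '0 0 0 1;0 0 0 1;0 0 0 1;0 0 0 1;0 0 0 1;0 0 0 1;0 0 0 1;0 0 0 1' >/dev/null
python3 jog.py '0 0 0 1;0 0 0 1;0 0 0 1;0 0 0 1;0 0 0 1;0 0 0 1;0 0 0 1;0 0 0 1' >/dev/null
python3 jog.py '0 0 0 1;0 0 0 1;0 0 0 1;0 0 0 1;0 0 0 1;0 0 0 1;0 0 0 1;0 0 0 1' >/dev/null
python3 -c "
from h import *
go([.4242,-.3665,.13],.24);print(get_state()['joint_positions'])"
```

```text
shift [0.0885 0.1703 0.1006] turn 0.833 | tcp [ 0.4309 -0.1586  0.1906] yaw -2.069 tilt [-0.0494 -0.1968]
[-0.37966481  0.26117416  1.76871482 -0.22820917  1.09489136  1.78747747]
```

```bash
python3 jog.py '0 0 0 1;0 0 0 1;0 0 0 1;0 0 0 1;0 0 0 1;0 0 0 1;0 0 0 1;0 0 0 1' >/dev/null
python3 jog.py '0 0 0 0.35;0 0 0 0.35;0 0 0 0.35;0 0 0 0.35;0 0 0 0.45;0 0 0 0.45' >/dev/null
python3 -c "
from h import *
go([.4242,-.3665,.13],.24);print(get_state()['joint_positions'])"
```

```text
shift [ 0.1602 -0.0623  0.0964] turn -0.578 | tcp [ 0.4217 -0.1811  0.1967] yaw 2.804 tilt [-0.0356 -0.1657]
[-0.45828813  0.2427736   1.76891184 -0.1859205   1.09511774  3.10510163]
```

```bash
python3 jog.py '0 0 0 0.12;0 0 0 0.24;0 0 0 0.24' >/dev/null
python3 -c "
from h import *
go([.4242,-.3665,.13],.24);print(get_state()['joint_positions'])"
```

```text
shift [ 0.1077 -0.0933  0.0883] turn -0.761 | tcp [ 0.3972 -0.2176  0.2022] yaw 2.621 tilt [ 0.0006 -0.1111]
[-0.60615516  0.20727478  1.79179237 -0.10327427  1.08069026  3.10497963]
```

```bash
python3 jog.py '0 0 0 0.12;0 0 0 0.24;0 0 0 0.24' >/dev/null
python3 -c "
from h import *
go([.4242,-.3665,.13],.24);print(get_state()['joint_positions'])"
```

```text
shift [ 0.0504 -0.114   0.0827] turn -0.95 | tcp [ 0.3673 -0.2489  0.2028] yaw 2.431 tilt [ 0.0446 -0.0648]
[-0.75653051  0.17547558  1.8281813  -0.01896774  1.0609991   3.10489916]
```

```bash
python3 jog.py '0 0 0 0.055' >/dev/null
python3 jog.py '0 0 0 -1;0 0 0 -1;0 0 0 -1;0 0 0 -1;0 0 0 -1;0 0 0 -1;0 0 0 -1;0 0 0 -1' >/dev/null
python3 jog.py '0 0 0 -1;0 0 0 -1;0 0 0 -1;0 0 0 -1;0 0 0 -1;0 0 0 -1;0 0 0 -1;0 0 0 -1' >/dev/null
python3 jog.py '0 0 0 -1;0 0 0 -1;0 0 0 -1;0 0 0 -1;0 0 0 -1;0 0 0 -1;0 0 0 -1;0 0 0 -1' >/dev/null
python3 -c "
from h import *
t,A=tool();u=t[:2]/np.linalg.norm(t[:2]);print('rad,tan tilt',A[:2,2]@u,A[:2,2]@[-u[1],u[0]],np.linalg.norm(t[:2]))
go([*(u*.33),.2],.24);print(get_state()['joint_positions'])"
```

```text
rad,tan tilt 0.07560898917426621 -0.013998983131564832 0.4420726160557512
shift [-0.03   -0.1079 -0.0058] turn -1.123 | tcp [ 0.3619 -0.2539  0.2027] yaw -0.883 tilt [ 0.0539 -0.0549]
[-7.84910253e-01  1.71146486e-01  1.83394838e+00 -8.76425431e-04
  1.05953174e+00  9.85852052e-02]
```

```bash
python3 jog.py '-0.004 -0.04 0 0;-0.008 -0.08 0 0;-0.011 -0.11 0 0;-0.011 -0.11 0 0' >/dev/null
cat >> h.py <<'E'
def tl():
    s=get_state();j=s["joint_positions"];t,A=tool();c,n=np.cos(j[0]),np.sin(j[0])
    print("plane tilt",round(A[:2,2]@[c,n],4),"side",round(A[:2,2]@[-n,c],4),np.round(t,3),np.round(j,3))
E
python3 -c "
from h import *
tl()"
```

```text
plane tilt 0.0714 side -0.0008 [ 0.28  -0.171  0.193] [-7.820e-01 -3.300e-02  2.091e+00 -1.000e-03  1.012e+00  1.070e-01]
```

```bash
python3 -c "
from h import *
go([.40,.05,.24]);go([.25,.38,.24])"
```

```text
shift [ 0.2328 -0.0927 -0.0523] turn 0 | tcp [ 0.2803 -0.1713  0.1929] yaw -0.889 tilt [ 0.0501 -0.051 ]
shift [ 0.3245 -0.4426 -0.0766] turn 0 | tcp [ 0.2803 -0.1713  0.1929] yaw -0.889 tilt [ 0.0501 -0.051 ]
```

```bash
python3 jog.py '0.23 -0.09 -0.05 0;0.23 -0.09 -0.05 0;0.23 -0.09 -0.05 0;0.23 -0.09 -0.05 0;0.23 -0.09 -0.05 0;0.23 -0.09 -0.05 0;0.23 -0.09 -0.05 0;0.23 -0.09 -0.05 0' >/dev/null
python3 -c "
from h import *
tl();go([.25,.38,.24])"
```

```text
plane tilt 0.0575 side -0.0525 [0.405 0.044 0.239] [-0.04   0.084  1.829 -0.057  1.172  0.866]
shift [ 0.0934 -0.3573 -0.0279] turn 0 | tcp [0.4049 0.0436 0.2391] yaw -0.885 tilt [ 0.0554 -0.0548]
```

```bash
python3 jog.py '0.093 -0.357 -0.03 1;0.093 -0.357 -0.03 1;0.093 -0.357 -0.03 1;0.093 -0.357 -0.03 1;0.093 -0.357 -0.03 1;0.093 -0.357 -0.03 1;0.093 -0.357 -0.03 1;0.093 -0.357 -0.03 1' >/dev/null
python3 -c "
from h import *
tl();go([.25,.38,.24])"
```

```text
plane tilt 0.0112 side -0.0767 [0.297 0.28  0.241] [ 0.63   0.114  1.788 -0.081  1.229  2.34 ]
shift [-0.0573 -0.0936 -0.0069] turn 0 | tcp [0.2966 0.2804 0.2412] yaw -1.685 tilt [ 0.0542 -0.0554]
```

```bash
python3 jog.py '-0.057 -0.094 0 0.3;-0.057 -0.094 0 0.3;-0.057 -0.094 0 0.3;-0.057 -0.094 0 0.3' >/dev/null
python3 -c "
from h import *
tl()"; python3 jog.py '0 0 0 0.12;0 0 0 0.24;0 0 0 0.32;0 0 0 0.32' >/dev/null
python3 -c "
from h import *
tl()"
```

```text
plane tilt -0.0073 side -0.0747 [0.248 0.383 0.232] [ 0.88   0.223  1.678 -0.079  1.249  2.885]
plane tilt -0.003 side -0.0535 [0.266 0.365 0.234] [ 0.809  0.208  1.691 -0.056  1.247  3.103]
```

```bash
python3 jog.py '0 0 0 0.12;0 0 0 0.17;0 0 0 0.17' >/dev/null
python3 -c "
from h import *
tl()"
```

```text
plane tilt 0.0036 side -0.0083 [0.289 0.338 0.235] [ 0.698  0.186  1.717 -0.009  1.236  3.104]
```

```bash
python3 jog.py '0 0 0 0.03;0 0 0 0.03' >/dev/null
python3 -c "
from h import *
tl();go([.42,0,.24]);go([.4242,-.3665,.2],.24)"
```

```text
plane tilt 0.004 side 0.0002 [0.291 0.335 0.235] [0.682 0.183 1.719 0.    1.235 3.104]
shift [ 0.3366  0.1238 -0.0056] turn 0 | tcp [0.2914 0.3348 0.2349] yaw -2.423 tilt [0.003  0.0027]
shift [0.6152 0.3621 0.0334] turn 0.479 | tcp [0.2914 0.3348 0.2349] yaw -2.423 tilt [0.003  0.0027]
```

```bash
python3 jog.py '0.336 0.124 0 -1;0.336 0.124 0 -1;0.336 0.124 0 -1;0.336 0.124 0 -1;0.336 0.124 0 -1;0.336 0.124 0 -1;0.336 0.124 0 -1;0.336 0.124 0 -1' >/dev/null
python3 -c "
from h import *
tl();go([.4242,-.3665,.2],.24)"
```

```text
plane tilt 0.0036 side 0.0029 [0.389 0.085 0.235] [0.019 0.096 1.825 0.003 1.217 1.629]
shift [0.0536 0.4494 0.0335] turn 1.29 | tcp [0.3887 0.0846 0.2347] yaw -1.611 tilt [0.0035 0.0029]
```

```bash
python3 jog.py '0.053 0.449 0.03 -1;0.053 0.449 0.03 -1;0.053 0.449 0.03 -1;0.053 0.449 0.03 -1;0.053 0.449 0.03 -1;0.053 0.449 0.03 -1;0.053 0.449 0.03 -1;0.053 0.449 0.03 -1' >/dev/null
python3 -c "
from h import *
tl();go([.4242,-.3665,.2],.24)"
```

```text
plane tilt 0.0011 side 0.0042 [ 0.409 -0.192  0.215] [-0.612  0.219  1.731  0.005  1.191  0.163]
shift [-0.1142  0.1327  0.0149] turn -1.016 | tcp [ 0.4095 -0.1921  0.2154] yaw -0.776 tilt [0.0033 0.0029]
```

```bash
python3 jog.py '-0.114 0.133 0.015 -1;-0.114 0.133 0.015 -1;-0.114 0.133 0.015 -1;-0.114 0.133 0.015 -1;-0.114 0.133 0.015 -1;-0.114 0.133 0.015 -1;-0.114 0.133 0.015 -1;-0.114 0.133 0.015 -1' >/dev/null
python3 -c "
from h import *
tl();go([.4242,-.3665,.073],.24);print(get_state()['clock'])"
```

```text
plane tilt -0.0012 side 0.0042 [ 0.423 -0.365  0.199] [-0.851  0.427  1.471  0.004  1.245 -1.068]
shift [-1.600e-03  1.000e-04  1.263e-01] turn -0.025 | tcp [ 0.4235 -0.3655  0.1993] yaw 0.215 tilt [0.0023 0.0037]
19.15
```

```bash
python3 jog.py '-0.0015 0 0.04 -0.025;-0.0015 0 0.08 -0.025;-0.0015 0 0.11 -0.025;-0.0015 0 0.129 -0.025;-0.0015 0 0.129 -0.025' >/dev/null
python3 jog.py '0 0 0 0;0 0 0 0;0 0 0 0;0 0 0 0;0 0 0 0;0 0 0 0;0 0 0 0;0 0 0 0' 0 8 >/dev/null; python3 jog.py '0 0 0 0;0 0 0 0;0 0 0 0;0 0 0 0;0 0 0 0'; python3 -c "
from h import *
go([.4242,-.3665,.073],.24)"
```

```text
clock: 20.65
tcp_pos: [0.424, -0.3666, 0.0709]
eef_rot: [0.0, 0.62, 0.785, 0.002]
contact_force: [0.7, -0.3, -0.1]
width: 0.106
finger_force: 0.0
shift [ 0.      0.0002 -0.0021] turn -0.007 | tcp [ 0.424  -0.3666  0.0709] yaw 0.233 tilt [0.0031 0.0031]
```

```bash
python3 jog.py '0 0 0 0;0 0 0 0;0 0 0 0' - 8; python3 jog.py '-0.0001 0.0022 0 0.12;-0.0005 0.0044 0 0.24;-0.0012 0.0065 0 0.36;-0.0021 0.0085 0 0.48;-0.0032 0.0104 0 0.6;-0.0046 0.0122 0 0.72;-0.0061 0.0138 0 0.84;-0.0079 0.0152 0 0.96'; python3 jog.py '-0.0001 0.0022 0 0.12;-0.0005 0.0044 0 0.24;-0.001 0.006 0 0.33;-0.001 0.006 0 0.33'
```

```text
clock: 20.9
tcp_pos: [0.4242, -0.3665, 0.0709]
eef_rot: [0.0, 0.62, 0.785, 0.002]
contact_force: [1.2, 0.1, -0.7]
width: 0.085
finger_force: 8.0
clock: 21.57
tcp_pos: [0.4408, -0.371, 0.0709]
eef_rot: [-0.0, 0.913, 0.407, 0.002]
contact_force: [-0.0, -0.5, -1.3]
width: 0.083
finger_force: 8.0
clock: 21.9
tcp_pos: [0.4447, -0.3761, 0.071]
eef_rot: [-0.001, 0.968, 0.253, 0.002]
contact_force: [2.3, -1.1, 0.1]
width: 0.08
finger_force: 8.0
```

```bash
python3 jog.py '0 0 0 0;0 0 0 0;0 0 0 0;0 0 0 0;0 0 0 0;0 0 0 0;0 0 0 0;0 0 0 0' 1; python3 jog.py '-0.01 0 0 0;-0.01 0 0.02 0;-0.01 0 0.041 0;-0.01 0 0.041 0;-0.01 0 0.041 0'; python3 jog.py '0 0 0 0;0 0 0 0;0 0 0 0;0 0 0 0;0 0 0 0;0 0 0 0;0 0 0 0;0 0 0 0' 0 25; python3 -c "
from h import *
tl();go([.44,-.38,.03],.51+1.571)
a=get_image('scene');b=get_image('top')
cv2.imwrite('pics/z4.png',np.hstack([crop('s',a,285,240,75,75,5),crop('t',b,355,205,75,75,5)]))"
```

```text
clock: 22.57
tcp_pos: [0.4444, -0.3755, 0.0709]
eef_rot: [-0.001, 0.967, 0.254, 0.002]
contact_force: [0.2, 1.5, 0.2]
width: 0.614
finger_force: 0.0
clock: 22.98
tcp_pos: [0.4349, -0.38, 0.0293]
eef_rot: [-0.002, 0.967, 0.254, 0.001]
contact_force: [0.4, -0.8, 1.1]
width: 0.971
finger_force: 0.0
clock: 23.65
tcp_pos: [0.4365, -0.3812, 0.0304]
eef_rot: [0.0, 0.967, 0.254, 0.002]
contact_force: [2.2, -3.5, 0.5]
width: 0.469
finger_force: 1.8
plane tilt 0.0025 side 0.0042 [ 0.437 -0.381  0.03 ] [-0.852  0.655  1.599  0.005  0.885  0.201]
shift [0.0036 0.0007 0.0004] turn 0.004 | tcp [ 0.4365 -0.3812  0.0304] yaw -1.057 tilt [0.0049 0.0009]
```

View pics/z4.png

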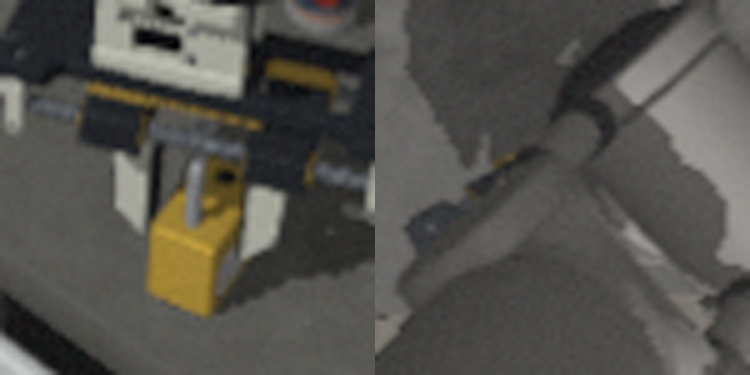

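```bash
python3 jog.py '0 0 0 0;0 0 0 0;0 0 0 0;0 0 -0.008 0;0 0 -0.016 0;0 0 -0.016 0' - 40; python3 -c "
from h import *
tl();go([.388,-.0545,.05],-1.571)"
```

```text
clock: 24.25
tcp_pos: [0.4354, -0.3797, 0.0465]
eef_rot: [-0.002, 0.967, 0.254, 0.002]
contact_force: [0.8, -0.8, -5.0]
width: 0.392
finger_force: 35.9
plane tilt -0.0017 side 0.0044 [ 0.435 -0.38   0.046] [-0.852  0.632  1.589  0.005  0.922  0.201]
shift [ 0.1186 -0.3065 -0.0023] turn 0.514 | tcp [ 0.4354 -0.3797  0.0465] yaw -1.057 tilt [0.0022 0.0042]
```

```bash
python3 jog.py '0.003 -0.008 0 0.02;0.009 -0.023 0 0.06;0.018 -0.046 0 0.12;0.027 -0.07 0 0.18;0.036 -0.093 0 0.24;0.045 -0.116 0 0.3;0.051 -0.132 0 0.34;0.054 -0.14 0 0.36' >/dev/null; python3 -c "
from h import *
tl();go([.388,-.0545,.05],-1.571)"
```

```text
plane tilt -0.0039 side 0.0046 [ 0.412 -0.229  0.046] [-0.672  0.488  1.89   0.007  0.768  0.741]
shift [ 0.0026 -0.1758 -0.0032] turn 0.153 | tcp [ 0.4122 -0.2286  0.0458] yaw -1.418 tilt [-0.0002  0.0061]
```

```bash
python3 jog.py '0 -0.01 0 0.02;0 -0.03 0 0.06;0 -0.06 0 0.12;0.001 -0.09 0 0.153;0.001 -0.12 0 0.153;0.002 -0.15 0 0.153;0.0025 -0.17 0 0.153;0.0025 -0.176 0 0.153' >/dev/null; python3 jog.py '0 0 0 0;0 0 0 0'>/dev/null; python3 -c "
from h import *
tl();go([.388,-.0545,.03],-1.571)
a=get_image('scene');b=get_image('top')
cv2.imwrite('pics/z5.png',np.hstack([crop('s',a,205,170,90,75,4),crop('t',b,240,190,75,75,4)]))"
```

```text
plane tilt 0.0024 side 0.0037 [ 0.39  -0.058  0.047] [-0.345  0.382  2.097  0.006  0.661  1.219]
shift [-0.0018 -0.0033  0.0168] turn 0.002 | tcp [ 0.3898 -0.0578  0.0468] yaw -1.569 tilt [0.0035 0.0026]
```

View pics/z5.png

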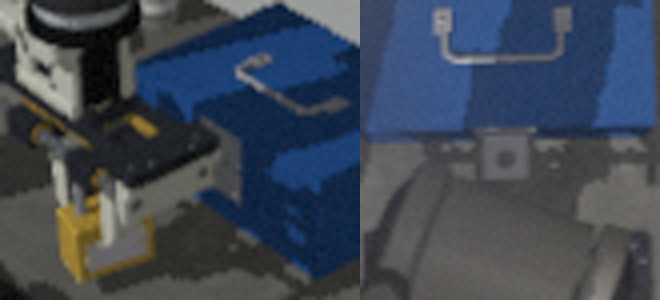

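```bash
python3 jog.py '-0.001 -0.0033 0.006 0;-0.001 -0.0033 0.012 0;-0.001 -0.0033 0.0155 0;-0.001 -0.0033 0.0163 0;-0.001 -0.0033 0.0163 0'; python3 -c "
from h import *
tl();go([.453,-.0545,.0304],-1.571)"
```

```text
clock: 26.27
tcp_pos: [0.3886, -0.0546, 0.0303]
eef_rot: [-0.001, 1.0, 0.0, 0.001]
contact_force: [-0.8, -0.3, 0.3]
width: 0.393
finger_force: 36.6
plane tilt 0.0018 side 0.0038 [ 0.389 -0.055  0.03 ] [-0.339  0.416  2.115  0.007  0.609  1.227]
shift [ 0.0644 -0.0001  0.0001] turn 0.0 | tcp [ 0.3886 -0.0546  0.0303] yaw -1.571 tilt [0.003 0.003]
```

```bash
python3 jog.py '0.005 0 0 0;0.012 0 0 0;0.02 0 0 0;0.028 0 0 0;0.036 0 0 0;0.042 0 0 0;0.045 0 0 0;0.045 0 0 0'; python3 jog.py '0.004 0 0 0;0.009 0 0 0;0.014 0 0 0;0.018 0 0 0;0.0194 0 0 0;0.0194 0 0 0'; python3 -c "
from h import *
tl();go([.453,-.0545,.0304],-1.571)"
```

```text
clock: 26.93
tcp_pos: [0.4346, -0.0543, 0.0304]
eef_rot: [-0.001, 1.0, 0.0, 0.002]
contact_force: [0.3, -1.0, -5.6]
width: 0.385
finger_force: 36.8
clock: 27.43
tcp_pos: [0.4535, -0.0542, 0.0306]
eef_rot: [-0.001, 1.0, 0.0, 0.002]
contact_force: [-0.4, 0.3, -4.8]
width: 0.386
finger_force: 36.8
plane tilt 0.0027 side 0.0038 [ 0.453 -0.054  0.031] [-0.29   0.494  1.947  0.006  0.699  1.276]
shift [-0.0005  0.0003  0.0002] turn 0.001 | tcp [ 0.4535 -0.0542  0.0306] yaw -1.57 tilt [0.0036 0.0029]
```

```bash
python3 jog.py '0 0 0 0;0 0 0 0;0 0 0 0;0 0 0 0;0 0 -0.03 0;0 0 -0.07 0;0 0 -0.11 0;0 0 -0.12 0' 1 > /dev/null; python3 jog.py '0 0.03 0 0;0 0.07 0 0;0 0.11 0 0;0 0.15 0 0;0 0.19 0 0;0 0.2 0 0'; python3 -c "
from h import *
a=get_image('scene');b=get_image('top')
cv2.imwrite('pics/s6.png',a[:,:,::-1]);cv2.imwrite('pics/t6.png',b[:,:,::-1])
cv2.imwrite('pics/z6.png',np.hstack([crop('s',a,225,180,50,55,8),crop('t',b,250,205,50,55,8)]))"
```

```text
clock: 28.6
tcp_pos: [0.4527, -0.26, 0.1504]
eef_rot: [0.0, 1.0, -0.001, 0.002]
contact_force: [-0.1, 0.2, -0.2]
width: 1.0
finger_force: 0.0
```

View pics/z6.png

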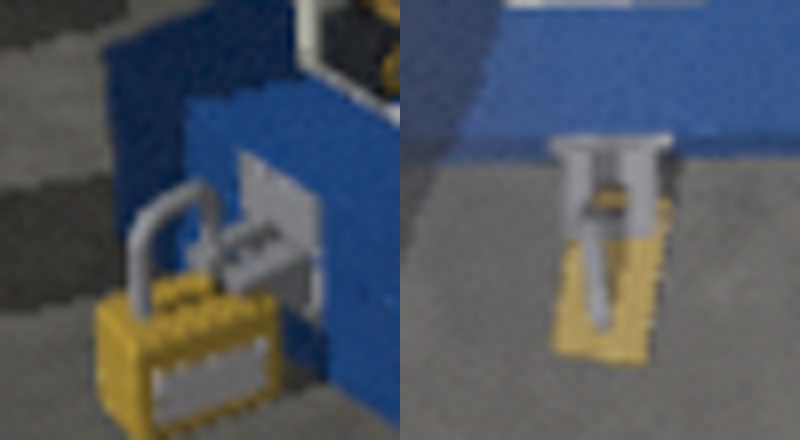

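The padlock body is under the lugs, turned a little clockwise. The shackle runs from the leg at (603,325) to the toe end at (590,213) in the top crop, so it leans slightly anticlockwise.

Run:
```python
from h import *
np.set_printoptions(precision=4,suppress=True)
S=lambda x,y:(225+(x+.5)/8-.5,180+(y+.5)/8-.5)
T=lambda x,y:(250+(x-400+.5)/8-.5,205+(y+.5)/8-.5)
c=[onz("top",*T(*p),.089)[:2] for p in((603,328),(591,211))];d=c[1]-c[0];print("crown ends z.089",c,np.arctan2(d[1],d[0]),np.linalg.norm(d))
k=[onz("top",*T(*p),.046)[:2] for p in((553,352),(648,362),(668,200),(566,245))];print("body corners rearL,rearR, right edge pt, left edge pt",k)
print("yaws",[np.arctan2(*(v[::-1])) for v in (k[2]-k[1],k[3]-k[0])],"rear",np.arctan2(*( (k[1]-k[0])[::-1]))+1.571)
print("leg scene z.046",onz("scene",*S(141,318),.046),"toe scene",onz("scene",*S(212,260),.06),)
print("scene rear-right corner",onz("scene",*S(148,337),.046),"rear-left",onz("scene",*S(97,307),.046),"front-right",onz("scene",*S(278,295),.046))
print("lug sides",[onz("top",*T(*p),.055)[:2] for p in((567,225),(656,225),(610,238))])
go([.45,-.054,.1])
```

```text
crown ends z.089 [array([ 0.4343, -0.0527]), array([ 0.475 , -0.0485])] 0.10341302437745906 0.040947236246745976
body corners rearL,rearR, right edge pt, left edge pt [array([ 0.4286, -0.0338]), array([ 0.425 , -0.0679]), array([ 0.4833, -0.0751]), array([ 0.4671, -0.0384])]
yaws [np.float64(-0.12381916008661895), np.float64(-0.11810656754357715)] rear -0.10509259917815061
leg scene z.046 [ 0.4379 -0.0519  0.046 ] toe scene [ 0.468  -0.0556  0.06  ]
scene rear-right corner [ 0.4328 -0.0629  0.046 ] rear-left [ 0.4299 -0.036   0.046 ] front-right [ 0.4847 -0.0728  0.046 ]
lug sides [array([ 0.4734, -0.039 ]), array([ 0.4734, -0.0708]), array([ 0.4687, -0.0544])]
shift [-0.0032 -0.2024  0.0505] turn 0 | tcp [ 0.4524 -0.2565  0.1499] yaw -1.574 tilt [0.0035 0.0027]
```

```bash
python3 jog.py '-0.006 -0.04 0 0.11;-0.006 -0.08 0 0.112;-0.006 -0.12 0 0.112;-0.006 -0.16 0 0.112;-0.006 -0.19 0 0.112;-0.006 -0.2033 0 0.112;-0.006 -0.2033 0 0.112;-0.006 -0.2033 0 0.112' > /dev/null; python3 -c "
from h import *
tl();go([.4466,-.0531,.030],-1.686)"
```

```text
plane tilt 0.0023 side 0.0038 [ 0.446 -0.05   0.151] [-0.284  0.287  1.839  0.004  1.014  1.392]
shift [0.0005 0.0039 0.1209] turn 0.007 | tcp [ 0.4461 -0.0495  0.1509] yaw -1.679 tilt [0.0032 0.003 ]
```

```bash
python3 jog.py '0.0005 0.003 0.04 0.007;0.0005 0.003 0.075 0.007;0.0005 0.003 0.1 0.007;0.0005 0.003 0.115 0.007;0.0005 0.003 0.1205 0.007;0.0005 0.003 0.1205 0.007;0.0005 0.003 0.1205 0.007' >/dev/null; python3 -c "
from h import *
go([.4466,-.0531,.030],-1.686)"; python3 jog.py '0 0 0 0;0 0 0 0;0 0 0 0;0 0 0 0;0 0 0 0;0 0 0 0;0 0 0 0;0 0 0 0' 0 20 >/dev/null; python3 jog.py '0 0 0 0;0 0 0 0;0 0 0 0;0 0 0 0'; python3 -c "
from h import *
go([.454,-.0547,.0304],-1.571)"
```

```text
shift [-0.001  -0.0012  0.0006] turn -0.004 | tcp [ 0.4475 -0.0544  0.0306] yaw -1.69 tilt [0.0037 0.0028]
clock: 30.95
tcp_pos: [0.4471, -0.0538, 0.0301]
eef_rot: [-0.002, 0.998, -0.059, 0.001]
contact_force: [0.2, 0.4, 0.7]
width: 0.373
finger_force: 19.7
shift [ 0.0069  0.     -0.0003] turn -0.118 | tcp [ 0.4471 -0.0538  0.0301] yaw -1.689 tilt [0.0031 0.0031]
```

```bash
python3 jog.py '0.001 0 0 -0.02;0.003 0 0 -0.05;0.005 0 0 -0.085;0.007 0 0 -0.118;0.0074 0 0 -0.118;0.0074 0 0 -0.118;0.0074 0 0 -0.118'; python3 -c "
from h import *
go([.4545,-.0547,.073],-1.571)"
```

```text
clock: 31.53
tcp_pos: [0.4532, -0.0546, 0.0301]
eef_rot: [-0.002, 1.0, 0.001, 0.0]
contact_force: [-3.7, 0.2, 4.5]
width: 0.373
finger_force: 19.7
shift [ 0.0013 -0.     -0.0429] turn 0.001 | tcp [ 0.4532 -0.0546  0.0301] yaw -1.57 tilt [0.0004 0.0035]
```

```bash
python3 jog.py '0.0005 0 -0.0008 0;0.001 0 -0.0008 0;0.001 0 -0.0008 0'; python3 jog.py '0 0 0 0;0 0 0 0;0 0 0 0;0 0 0 0;0 0 0 0;0 0 -0.02 0;0 0 -0.043 0;0 0 -0.043 0' 0.6; python3 jog.py '0 0 0 0;0 0 0 0;0 0 0 0;0 0 0 0;0 0 0 0;0 0 0 0;0 0 0 0;0 0 0 0' 0 5; python3 -c "
from h import *
go([.4545,-.0547,.073],-1.571)"
```

```text
clock: 31.78
tcp_pos: [0.4556, -0.0548, 0.0306]
eef_rot: [-0.002, 1.0, 0.0, 0.002]
contact_force: [-0.6, 0.2, -6.0]
width: 0.372
finger_force: 19.7
clock: 32.45
tcp_pos: [0.4575, -0.0555, 0.0771]
eef_rot: [-0.001, 1.0, -0.0, 0.005]
contact_force: [1.1, 0.3, 0.4]
width: 0.602
finger_force: 0.0
clock: 33.12
tcp_pos: [0.4553, -0.0548, 0.0738]
eef_rot: [-0.002, 1.0, -0.0, 0.002]
contact_force: [0.5, 1.2, -1.3]
width: 0.085
finger_force: 5.0
shift [-0.0008 -0.0001  0.0008] turn -0.0 | tcp [ 0.4553 -0.0548  0.0738] yaw -1.571 tilt [0.003  0.0032]
```

```bash
python3 jog.py '0 0 0 0;0 0 0 0;0 0 0.002 0;0 0 0.004 0;0 0 0.006 0;0 0 0.008 0;0 0 0.008 0' - 45; python3 -c "
from h import *
tl()"
```

```text
clock: 33.7
tcp_pos: [0.4554, -0.0549, 0.0657]
eef_rot: [-0.002, 1.0, -0.0, 0.002]
contact_force: [-0.2, 2.0, 3.4]
width: 0.078
finger_force: 45.0
plane tilt 0.0022 side 0.0039 [ 0.455 -0.055  0.066] [-0.29   0.433  1.912  0.005  0.795  1.277]
```

```bash
python3 jog.py '0 0 0.002 0;0 0 0.004 0;0 0 0.006 0;0 0 0.008 0;0 0 0.008 0'; python3 jog.py '0 0 0.001 0;0 0 0.002 0;0 0 0.003 0;0 0 0.003 0'
```

```text
clock: 34.12
tcp_pos: [0.4554, -0.0549, 0.0578]
eef_rot: [-0.001, 1.0, -0.0, 0.002]
contact_force: [0.1, 1.0, 1.5]
width: 0.076
finger_force: 45.0
clock: 34.45
tcp_pos: [0.4554, -0.0549, 0.0548]
eef_rot: [-0.001, 1.0, -0.0, 0.002]
contact_force: [-0.6, 1.9, 3.9]
width: 0.073
finger_force: 45.0
```

```bash
python3 jog.py '0 0 0.001 0;0 0 0.002 0;0 0 0.002 0'; python3 jog.py '0 0 0.001 0;0 0 0.002 0;0 0 0.002 0'
```

```text
clock: 34.7
tcp_pos: [0.4555, -0.0549, 0.0529]
eef_rot: [-0.001, 1.0, -0.0, 0.002]
contact_force: [-1.0, 1.5, 5.7]
width: 0.074
finger_force: 45.0
clock: 34.95
tcp_pos: [0.4556, -0.0549, 0.0518]
eef_rot: [-0.001, 1.0, -0.0, 0.002]
contact_force: [-3.4, 2.0, 15.8]
width: 0.075
finger_force: 45.0
```

```bash
python3 jog.py '0 0 0.001 0;0 0 0.0015 0;0 0 0.0015 0'; python3 -c "
from h import *
a=get_image('scene')
cv2.imwrite('pics/z7.png',crop('s',a,215,180,60,55,10))"
```

```text
clock: 35.2
tcp_pos: [0.4558, -0.0549, 0.0512]
eef_rot: [-0.001, 1.0, -0.0, 0.002]
contact_force: [-5.4, 3.0, 25.1]
width: 0.077
finger_force: 45.0
```

View pics/z7.png

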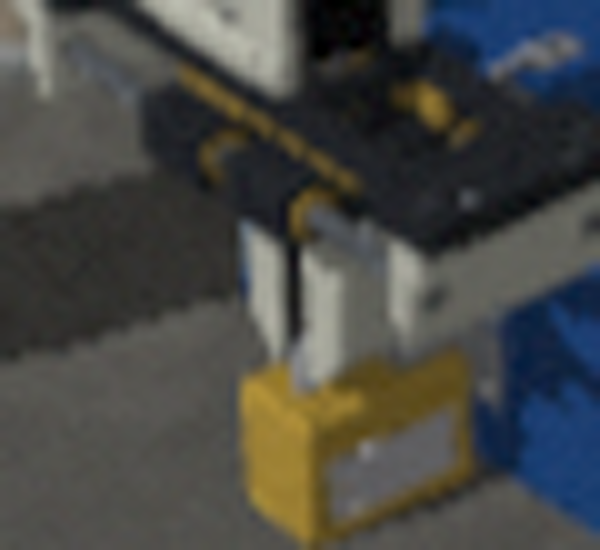

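It goes stiff about 22 mm down, at 25 N, so that looks like the hard stop. Next is the tug.

```bash
python3 jog.py '0 0 -0.003 0;0 0 -0.005 0;0 0 -0.007 0;0 0 -0.009 0;0 0 -0.0095 0;0 0 -0.0095 0'
```

```text
clock: 35.75
tcp_pos: [0.4549, -0.0548, 0.0584]
eef_rot: [-0.002, 1.0, -0.0, 0.001]
contact_force: [-0.4, 0.3, -5.4]
width: 0.074
finger_force: 45.0
```

```bash
python3 jog.py '0 0 -0.001 0;0 0 -0.002 0;0 0 -0.002 0'; python3 jog.py '0 0 -0.001 0;0 0 -0.002 0;0 0 -0.002 0'
```

```text
clock: 36.0
tcp_pos: [0.4551, -0.0548, 0.0607]
eef_rot: [-0.002, 1.0, -0.0, 0.001]
contact_force: [-0.2, -0.1, -8.1]
width: 0.079
finger_force: 45.0
clock: 36.25
tcp_pos: [0.4552, -0.0548, 0.0622]
eef_rot: [-0.002, 1.0, -0.0, 0.001]
contact_force: [3.6, -0.6, -20.1]
width: 0.076
finger_force: 45.0
```

```bash
python3 jog.py '0 0 -0.0005 0;0 0 -0.0005 0;0 0 -0.0005 0;0 0 -0.0005 0'; python3 jog.py '0 0 0.002 0;0 0 0.004 0;0 0 0.006 0;0 0 0.0065 0;0 0 0.0065 0;0 0 0.0065 0'
```

```text
clock: 36.58
tcp_pos: [0.4553, -0.0548, 0.0629]
eef_rot: [-0.002, 1.0, -0.0, 0.001]
contact_force: [5.8, -0.3, -24.1]
width: 0.075
finger_force: 45.0
clock: 37.08
tcp_pos: [0.4555, -0.0549, 0.0573]
eef_rot: [-0.001, 1.0, -0.0, 0.002]
contact_force: [-0.1, -0.6, -5.0]
width: 0.076
finger_force: 45.0
```

```bash
python3 jog.py '0 0 0.001 0;0 0 0.002 0;0 0 0.002 0'; python3 jog.py '0 0 0 0;0 0 0 0;0 0 0 0;0 0 0 0;0 0 -0.03 0;0 0 -0.07 0;0 0 -0.11 0;0 0 -0.12 0' 0.6;python3 jog.py '0 0.03 0 0;0 0.07 0 0;0 0.11 0 0;0 0.15 0 0;0 0.19 0 0;0 0.2 0 0'; python3 -c "
from h import *
a=get_image('scene');b=get_image('top')
cv2.imwrite('pics/z8.png',np.hstack([crop('s',a,225,180,50,55,8),crop('t',b,250,205,50,55,8)]))"
```

```text
clock: 37.33
tcp_pos: [0.4551, -0.0548, 0.0553]
eef_rot: [-0.001, 1.0, -0.0, 0.001]
contact_force: [-4.2, 0.1, 4.0]
width: 0.072
finger_force: 45.0
clock: 38.0
tcp_pos: [0.4579, -0.056, 0.1806]
eef_rot: [-0.0, 1.0, -0.0, 0.006]
contact_force: [1.1, -0.2, 0.3]
width: 0.581
finger_force: 0.0
clock: 38.5
tcp_pos: [0.455, -0.2607, 0.1743]
eef_rot: [-0.0, 1.0, -0.002, 0.002]
contact_force: [0.7, -0.9, 0.6]
width: 0.601
finger_force: 0.0
```

View pics/z8.png

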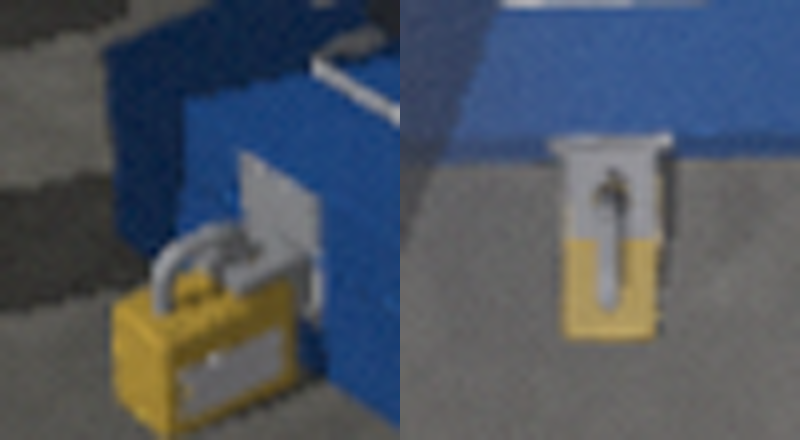

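The padlock is locked. Its shackle is down and straight through the lugs, with the crown from (607,305) to (610,200) in the top crop, and the gripper is clear of everything.

```bash
python3 -c "
from plant import r, get_image, camera_model, get_state
print(r.close_job())"
```

```text
the job is handed in; nothing more can be done
None
```

The cash box is locked and handed in: lid shut, shackle down through both lugs, and it held a tug of about 24 N before I let go; the judge returned no verdict, so I can't confirm a pass.

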